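# Close up a row of glass canes and shut the keeper over them

## Robot

A 7-joint arm with a two-finger parallel gripper is mounted at the origin on a cart in front of the work surface, level with it; the furniture and walls round the work are solid. World frame = base frame: x ahead of the robot, y to its left, z up, the work surface at z = 0. Lengths are in m, angles in rad, forces in N, time in s.
With the tool pointing down it reaches from about 0.4 to 0.85 m from the base axis. Payload 4.5 kg.
Tool frame: the origin (TCP) lies between the finger pads; the fingertips stand 11 mm ahead of it and the grasp point (between the pads) lies 8 mm behind it (r.nose_length is the distance from the TCP to the fingertips, in m); z points along the fingers, y is the line along which they close (so a half turn about z gives the same grasp; the last joint's range is limited). The gripper opens to 88 mm and grips with 3 to 60 N. Pads are 18 mm wide; open, the fingers measure 123 mm over their backs; the gripper's body (75 mm by 187 mm) begins 45 mm behind the grasp point.
Start: joints at [-1.188, 0.689, -0.195, 1.565, 0.157, 0.902, -0.215], TCP at [0.214, 0.587, 0.25] pointing down, gripper open.
Joint ranges: [-3.01, 3.01], [-0.46, 2.08], [-1.47, 1.51], [0.13, 2.56], [-1, 4.14], [0.04, 2.09], [-2.66, 2.66]. Speed limits (rad/s): [2.57, 2.57, 3.14, 3.14, 3.14, 3.14, 3.14].

## Interface

Orientations are given as a unit quaternion [x, y, z, w].
In Python, from plant import get_state, snapshot, camera_model, r gives the robot as it stands.
- The arm moves only by the shell command python3 -m inch 'ROWS' [FORCE]. ROWS is text: rows parted by semicolons, each of 7 numbers parted by spaces: the opening, from -1 (shut) to 1 (fully open), then the shift along the tool's x, y, z in m, then the turn, a rotation vector about the tool's x, y, z in rad. A call has 1 to 20 rows; each row shifts and turns the commanded pose from where the row before left it, along the tool's axes as they then stand; what a row does not reach is not made up. A row lasts 1/12 s, in which the tool goes at most 41.7 mm and 7.16 degrees, less where a joint would pass 70% of its speed; a pose out of reach is approached as far as the arm can. A call is refused whole if a number of a shift passes 0.0417 or a number of a turn 0.125, either way. A call with a gripper value outside its range is refused whole. The fingers move at their own pace and stop on an object; FORCE is the grip in N (left out, the last holds). Time passes only in rows, so rows that do not move let the fingers close. It gives the time, the measured TCP pose, the force, the opening and the grip force at its end, in the units of the state.
- get_state(): the state, without advancing time (a new reading comes with each control period).
- snapshot(name): name is "scene" or "top" or "wrist"; returns (picture, depth): 384x512x3 uint8, red, green, blue; 384x512 float32, m along the optical axis (not along the pixel's ray), 0 where there is no reading.
- camera_model(name): a dict with "intrinsics" (3x3 intrinsics, pixels), "view" (4x4, takes a point from world to camera coordinates). Camera axes: x right, y down, z forward; pixel columns grow to the right and rows downward; lengths in m; the calibration is good to about 2 mm. The wrist camera is an equidistant fisheye: a pixel r from the principal point sees the ray r / f radians off the axis. A picture is of the moment at which its call begins: read the wrist's pose just before it. camera_model takes no time and is no camera call; for the wrist camera it gives the pose at the moment of the call.
- r.finish_job(): hands the job in; it is judged then, once.
The state is a dict: "clock": time; "q": joint angles; "qd": joint speeds; "joint_torque": joint torques, N m; "tool_pos": TCP position; "eef_rot": TCP orientation; "contact_force": force on the tool from outside, world axes, zero at the start; "moment": the same for the moment, N m; "opening": opening from 0.0 (shut) to 1.0 (fully open); "finger_force": force on a finger pad.
Only numpy, scipy, OpenCV 4.12 (cv2) and the standard library are available. Lean on these libraries where they do the work, as an engineer would, in place of code of your own. Each camera call takes 0.05 s, during which the arm holds its last target. There are 200 camera calls.

## Task

Four coloured glass canes lie loose and apart on the cane plate. With closed fingers, sweep them together across the plate until all four lie flat, side by side against the stop bar; then tip the brass keeper over them and press it fully shut, so that its bar drops behind the last cane. Only push: do not pick up any cane, do not ram the glass, and leave the other things on the table where they are.

Things in the scene. Friction and masses are not known exactly. Their poses are not given: they have to be found in the camera images.
- plate: dark steel cane plate, fixed on the table, 270 x 250 mm and 8 mm thick, with a steel stop bar along one side. Origin on the table; same axes as stop_face, which lies at [75, 0, 8] mm in this frame. Seen from stop_face the plate reaches from x = -215 (open edge, no lip) to +55 mm. End rails, 12 mm high, stand at y = +-113 to +-123 mm, from x = -215 to 0 mm
- stop_face (a point): foot of the stop bar, mid-length, where its face meets the plate's top (8 mm above the table). x points into the bar, the way canes are swept (canes lie at negative x); y runs along the bar and the canes; z up. The bar is 12 mm thick, 236 mm long, 14 mm high. The keeper's hinge line is parallel to y at x = +25, z = +20 mm
- keeper (a joint): angle of the brass keeper, three straps hinged behind the stop bar and joined by a 190 mm cross bar: 0 = shut over the canes, 1.57 = upright, 2.3 = leaning farthest back, away from the canes. Its stiff hinge (0.12 N m) stays where it is left, so it must be pressed right down (about 3 N at the pad). Shut, its upper face lies 24 mm above the plate's top
- keeper_pad (a point): middle of the black thumb pad (26 x 24 mm) on the keeper's 30 mm wide centre strap, on the outer face (the upper face when shut), 56 mm from the hinge line. Its x axis points along the strap to the hinge, its z axis out of that face: up when shut, back and away from the canes when the keeper stands open
- keeper_bar (a point): middle of the keeper's cross bar (8 mm thick, 190 mm long), on the outer face, 74.5 mm from the hinge line. Shut, the bar hangs from 24 mm down to 3 mm above the plate's top, its inner face 45.5 mm before the stop bar's face, behind the last cane. The four canes side by side measure 42 mm, so it shuts only if they lie together
- cane_red: red glass cane 200 mm long and 10 mm thick, lying on the plate; it slides when pushed and hardly rolls. Origin: mid-length, centre of its underside; its y axis runs along the cane
- cane_blue: blue glass cane 210 mm long and 11 mm thick, lying on the plate; it slides when pushed and hardly rolls. Origin: mid-length, centre of its underside; its y axis runs along the cane
- cane_yellow: yellow glass cane 190 mm long and 9 mm thick, lying on the plate; it slides when pushed and hardly rolls. Origin: mid-length, centre of its underside; its y axis runs along the cane
- cane_green: green glass cane 200 mm long and 12 mm thick, lying on the plate; it slides when pushed and hardly rolls. Origin: mid-length, centre of its underside; its y axis runs along the cane
- cork: cork stopper, 33 mm across and 32 mm high, right of the plate; leave alone (origin: centre of its underside)
- wax_tin: round tin, 67 mm across and 24 mm high, front left; leave alone (origin: centre of its underside)
- hammer: small hammer, 217 mm, lying to the right of the plate; leave alone (origin: centre of its underside)
- tumbler: amber glass tumbler, 62 mm across and 82 mm high, to the left of the plate; leave alone (origin: centre of its underside)
- mould: round fluted mould, 68 mm across and 54 mm high, to the left of the plate; leave alone (origin: centre of its underside)
- jar: white jar with a black lid, 54 mm across and 82 mm high, front right; leave alone (origin: centre of its underside)

How it is judged:
On the way:
1. all four canes lie flat, side by side against the stop bar, while the keeper is still up (x of each of cane_red, cane_blue, cane_yellow, cane_green in the frame of stop_face above -0.043 m and z of each of cane_red, cane_blue, cane_yellow, cane_green in the frame of stop_face below 0.008 m and angle between the y axis of each of cane_red, cane_blue, cane_yellow, cane_green and the y axis of stop_face, either way round below 0.06 rad and value of joint keeper above 1 rad), for 0.2 s.
At the end, for the whole second after the job is handed in: The keeper is shut (within 0.06 rad) and all four canes lie under it, flat on the plate (underside less than 8 mm above it), parallel to the stop bar within 0.06 rad, each with its middle within 43 mm of the stop bar's face (x of each of cane_red, cane_blue, cane_yellow, cane_green in the frame of stop_face above -0.043 m and z of each of cane_red, cane_blue, cane_yellow, cane_green in the frame of stop_face below 0.008 m and angle between the y axis of each of cane_red, cane_blue, cane_yellow, cane_green and the y axis of stop_face, either way round below 0.06 rad and value of joint keeper below 0.06 rad); the robot touches nothing.
It fails at once if a cane is lifted more than 30 mm off the plate (z of any of cane_red, cane_blue, cane_yellow, cane_green in the frame of stop_face above 0.03 m).
It fails at once if a cane is rammed (pushed by the robot with more than 40 N) (contact force between the arm and cane_red above 40 N or contact force between the arm and cane_blue above 40 N or contact force between the arm and cane_yellow above 40 N or contact force between the arm and cane_green above 40 N).
It fails at once if one of the other things on the table is moved more than 20 mm (distance of any of cork, wax_tin, hammer, tumbler, mould, jar from where it was at the start of the episode above 0.02 m).
It also fails if it takes over 61 s, if anything falls off the work surface, if the arm or the gripper's body presses on something with over 40 N, if the wrist force passes 120 N, or if a joint passes its speed limit or range.

## Working session

There is one attempt and no reset: what is moved stays moved. The work goes in short steps, Python scripts to look and compute and a shell command to move; the robot and the scene stay as the last step left them, time stands still between calls to the robot, and variables do not carry over. Pictures are saved under pics/ and viewed, at most 10 in all, crops included, and the job is handed in when it is done.

```bash
mkdir -p pics; ls; python3 - <<'E'
from plant import get_state,snapshot,camera_model,r
import cv2,numpy as np
s=get_state();print(s['clock'],s['tool_pos'],s['eef_rot'],s['opening'],s['contact_force'])
ims=[]
for n in('top','scene'):
    p,d=snapshot(n);np.savez(f'{n}0.npz',p=p,d=d);cv2.imwrite(f'pics/{n}0.png',p[:,:,::-1])
    m=camera_model(n);print(n,np.round(m['intrinsics'],1).tolist(),np.round(m['view'],4).tolist())
E
```

```text
pics
0.0 [0.21345529 0.5867555  0.24891361] [ 1.73473674e-01  9.84838067e-01 -9.27712248e-04 -7.66114098e-05] 1.0027249708122703 [-0.33525606  0.54911621  0.32293317]
top [[499.3, 0.0, 257.1], [0.0, 499.3, 189.0], [0.0, 0.0, 1.0]] [[-0.0265, -0.9996, 0.0061, -0.0042], [-0.9802, 0.0248, -0.1963, 0.4946], [0.1961, -0.0112, -0.9805, 1.2377], [0.0, 0.0, 0.0, 1.0]]
scene [[377.3, 0.0, 254.2], [0.0, 377.3, 198.4], [0.0, 0.0, 1.0]] [[0.8268, -0.5621, 0.019, -0.4003], [-0.2919, -0.4578, -0.8398, 0.1869], [0.4808, 0.6888, -0.5426, 0.9661], [0.0, 0.0, 0.0, 1.0]]
```

View pics/top0.png

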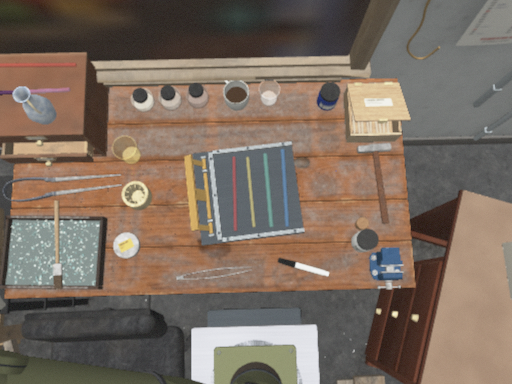

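View pics/scene0.png

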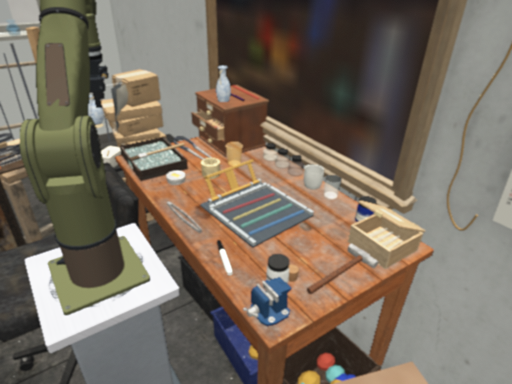

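The top view shows the plate at about px (200–303, 142–242). The yellow keeper leans back on its left at (187–205, 155–232). The canes are red (235), yellow (252), green (268) and blue (285), so the sweep goes toward image left (world +y).

```bash
cat > h.py <<'E'
import numpy as np,cv2
from plant import get_state,snapshot,camera_model,r
def cast(n,uv,z,m=None):
    m=m or camera_model(n);K=np.array(m['intrinsics']);V=np.array(m['view'])
    R,t=V[:3,:3],V[:3,3];c=-R.T@t
    uv=np.atleast_2d(uv).astype(float)
    d=np.c_[(uv-K[:2,2])/[K[0,0],K[1,1]],np.ones(len(uv))]@R
    return c+d*((z-c[2])/d[:,2])[:,None]
def canes(p,box):
    u0,v0,u1,v1=box
    hsv=cv2.cvtColor(p,cv2.COLOR_RGB2HSV);out={}
    for n,(lo,hi),h in(('red',(170,190),10),('yellow',(20,35),9),('green',(65,95),12),('blue',(100,118),11)):
        H=hsv[...,0].astype(int);H=np.where(H<8,H+180,H)
        m=(H>=lo)&(H<=hi)&(hsv[...,1]>(110))&(hsv[...,2]>70)
        k=np.zeros_like(m);k[v0:v1,u0:u1]=1;m&=k
        nl,L,S,_=cv2.connectedComponentsWithStats(m.astype(np.uint8),connectivity=8)
        if nl<2: continue
        i=1+np.argmax(S[1:,4]);v,u=np.where(L==i)
        P=cast('top',np.c_[u,v],.008+h/2000)[:,:2]
        c,d=P.mean(0),np.linalg.svd(P-P.mean(0),full_matrices=False)[2][0]
        d*=np.sign(d[0]) ;s=(P-c)@d
        mid=c+d*(s.max()+s.min())/2
        out[n]=(mid,d,np.ptp(s),len(u))
    return out
E
python3 - <<'E'
from h import *
f=np.load('top0.npz');p=f['p']
for n,(c,d,l,k) in canes(p,(216,145,300,240)).items(): print(n,c.round(4),'ang',np.arctan2(d[1],d[0]).round(4),'len',l.round(3),k)
c=p[130:255,175:315,::-1];cv2.imwrite('pics/crop0.png',cv2.resize(c,None,fx=4.8,fy=4.8,interpolation=cv2.INTER_CUBIC))
E
```

```text
red [0.5536 0.0441] ang 0.7507 len 0.004 2
```

View pics/crop0.png

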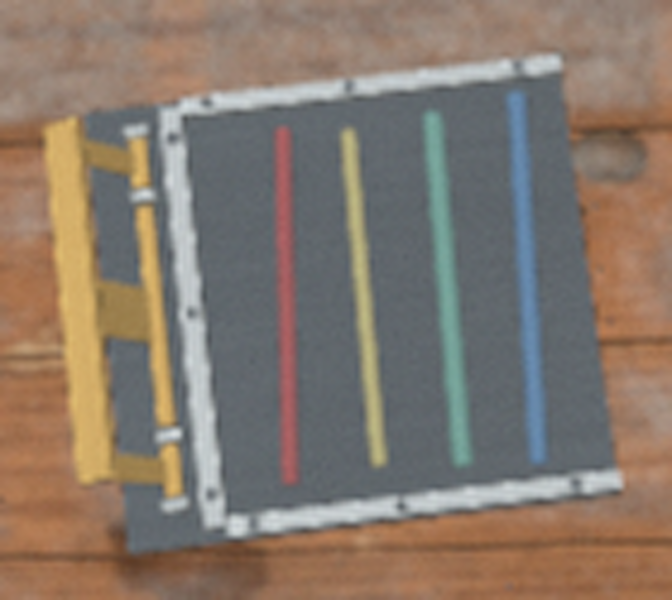

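The crop shows the white stop bar from (172,110) to (215,525) and white end rails at top and bottom. The keeper lies behind, leaning back, and the canes are nearly parallel to the bar, tilted by a few degrees. Next I'll fit the plate frame and fix the masks.

```bash
sed -i 's/>(110)/>70/' h.py; sed -i 's/(170,190)/(168,188)/' h.py
cat >> h.py <<'E'
def frame(p):
    hsv=cv2.cvtColor(p,cv2.COLOR_RGB2HSV);w=(hsv[...,1]<40)&(hsv[...,2]>150)
    def line(a,b,z,hw=2.6):   # centreline in full-image px
        a,b=np.array(a,float),np.array(b,float);v,u=np.where(w);q=np.c_[u,v]
        e=(b-a)/np.linalg.norm(b-a);s=(q-a)@e;t=(q-a)@[-e[1],e[0]]
        P=cast('top',q[(abs(t)<4)&(s>3)&(s<np.linalg.norm(b-a)-3)],z)[:,:2]
        return P.mean(0),np.linalg.svd(P-P.mean(0),full_matrices=False)[2][0]
    f=lambda x,y:(175+x/4.8,130+y/4.8)
    return line(f(172,115),f(215,522),.022),line(f(190,106),f(560,64),.020),line(f(230,525),f(620,482),.020)
E
cat > m0.py <<'E'
from h import *
p=np.load('top0.npz')['p']
(b,bd),(r1,d1),(r2,d2)=frame(p)
print('bar',b,bd,'rails',r1,d1,r2,d2)
# y axis along bar
bd=bd*np.sign(bd[0]) ; x=np.array([-bd[1],bd[0]])  # toward +world y
x=x*np.sign(x[1]); print('rail sep',abs((r1-r2)@bd),'should .236', 'rail ang vs x',d1@bd,d2@bd)
# stop frame: z up, x=into bar, y = z cross x
y=np.array([-x[1],x[0]])
mid=(r1+r2)/2; face=b-x*.006; O=face+y*((mid-face)@y)
print('O',O,'x',x,'y',y,'yaw',np.arctan2(x[1],x[0]))
np.savez('fr.npz',O=O,x=x,y=y)
for n,(c,d,l,k) in canes(p,(216,145,300,240)).items():
    d=d*np.sign(d@y);print(n,'world',c.round(4),'stop x,y',((c-O)@x).round(4),((c-O)@y).round(4),'ang',np.arcsin(-d@x).round(3),'len',l.round(3),k)
E
python3 m0.py
```

```text
bar [0.48212204 0.09473562] [-0.99544933 -0.0952924 ] rails [ 0.61551285 -0.00839346] [ 0.0989151  -0.99509588] [ 0.38075697 -0.0317026 ] [ 0.09629288 -0.99535304]
rail sep 0.23590876660755924 should .236 rail ang vs x 0.003639897801803654 0.0010051024374387243
O [0.48767302 0.08923958] x [-0.0952924   0.99544933] y [-0.99544933 -0.0952924 ] yaw 1.6662335357742297
red world [0.4924 0.0432] stop x,y -0.0463 -0.0003 ang -0.09 len 0.197 231
yellow world [0.4966 0.0008] stop x,y -0.0888 -0.0004 ang -0.027 len 0.182 125
green world [ 0.5281 -0.0429] stop x,y -0.1354 -0.0276 ang -0.605 len 0.006 3
blue world [ 0.5054 -0.09  ] stop x,y -0.1801 -0.0006 ang -0.073 len 0.209 316
```

```bash
sed -i 's/(65,95)/(60,99)/;s/>70)&/>55)\&/' h.py
python3 -m inch '-1 -.024 -.0137 0 0 0 0;-1 -.024 -.0137 0 0 0 0;-1 -.024 -.0137 0 0 0 0;-1 -.024 -.0137 0 0 0 0;-1 -.024 -.0137 0 0 0 0;-1 -.024 -.0137 0 0 0 0;-1 -.024 -.0137 0 0 0 0;-1 -.024 -.0137 0 0 0 0;-1 -.024 -.0137 0 0 0 0;-1 -.024 -.0137 0 0 0 0;-1 -.024 -.0137 0 0 0 0;-1 -.024 -.0137 0 0 0 0;-1 -.024 -.0137 0 0 0 0;-1 -.024 -.0137 0 0 0 0;-1 -.024 -.0137 0 0 0 0;-1 -.024 -.0137 0 0 0 0' 20
python3 -m inch '-1 -.0094 -.0243 0 0 0 0;-1 -.0094 -.0243 0 0 0 0;-1 -.0094 -.0243 0 0 0 0;-1 -.0094 -.0243 0 0 0 0;-1 -.0094 -.0243 0 0 0 0;-1 -.0094 -.0243 0 0 0 0;-1 -.0094 -.0243 0 0 0 0;-1 -.0094 -.0243 0 0 0 0;-1 -.0094 -.0243 0 0 0 0;-1 -.0094 -.0243 0 0 0 0;-1 -.0094 -.0243 0 0 0 0;-1 -.0094 -.0243 0 0 0 0;-1 -.0094 -.0243 0 0 0 0;-1 -.0094 -.0243 0 0 0 0'
python3 -m inch '-1 0 0 0 0 0 .1126;-1 0 0 0 0 0 .1126;-1 0 0 0 0 0 .1126;-1 0 0 0 0 0 .1126;-1 0 0 0 0 0 .1126;-1 0 0 0 0 0 .1126;-1 0 0 0 0 0 .1126;-1 0 0 0 0 0 .1126;-1 0 0 0 0 0 .1126;-1 0 0 0 0 0 .1126;-1 0 0 0 0 0 0;-1 0 0 0 0 0 0'
```

```text
clock: 1.43
tool_pos: [0.5001, 0.2488, 0.2494]
eef_rot: [0.173, 0.985, -0.0, -0.0]
contact_force: [0.2, -0.1, -0.0]
opening: 0.005
finger_force: 0.0
clock: 2.6
tool_pos: [0.5066, -0.1158, 0.2494]
eef_rot: [0.174, 0.985, 0.0, -0.0]
contact_force: [-0.3, 0.5, 0.1]
opening: 0.001
finger_force: 0.0
clock: 3.6
tool_pos: [0.5068, -0.1144, 0.2495]
eef_rot: [0.671, 0.741, -0.0, -0.0]
contact_force: [0.4, -0.0, -0.1]
opening: 0.006
finger_force: 0.0
```

```bash
python3 -m inch '-1 0 0 .03 0 0 0;-1 0 0 .03 0 0 0;-1 0 0 .03 0 0 0;-1 0 0 .03 0 0 0;-1 0 0 .03 0 0 0;-1 0 0 .02 0 0 0;-1 0 0 .02 0 0 0;-1 0 0 0 0 0 0'
cat > st.py <<'E'
from h import *
import sys
f=np.load('fr.npz');O,x,y=f['O'],f['x'],f['y'];s=get_state();t=s['tool_pos'];q=s['eef_rot']
a=2*np.arctan2(q[1],q[0])
print('clk',round(s['clock'],2),'tool stop xy',((t[:2]-O)@x).round(4),((t[:2]-O)@y).round(4),'z',t[2].round(4),'toolx-platex yaw',(a-np.arctan2(x[1],x[0])).round(4),'F',np.round(s['contact_force'],1))
if len(sys.argv)>1:
    p,d=snapshot('top');b=(200,140,305,245)
    for n,(c,d,l,k) in canes(p,b).items():
        d=d*np.sign(d@y);print(n,'x,y',((c-O)@x).round(4),((c-O)@y).round(4),'ang',np.arcsin(-d@x).round(3),'len',l.round(3),k)
    if len(sys.argv)>2:
        if sys.argv[2]=='w': w,_=snapshot('wrist');cv2.imwrite(f'pics/{sys.argv[1]}.png',w[:,:,::-1])
        else: cv2.imwrite(f'pics/{sys.argv[1]}.png',cv2.resize(p[130:255,175:315,::-1],None,fx=4.8,fy=4.8,interpolation=cv2.INTER_CUBIC))
E
python3 st.py a w
```

```text
clock: 4.27
tool_pos: [0.505, -0.1139, 0.0565]
eef_rot: [0.671, 0.741, -0.001, -0.003]
contact_force: [-0.2, -0.4, 0.8]
opening: 0.008
finger_force: 0.0
clk 4.27 tool stop xy -0.2038 0.0021 z 0.0565 toolx-platex yaw 0.0035 F [-0.2 -0.4  0.8]
red x,y -0.0461 -0.0017 ang -0.091 len 0.2 279
yellow x,y -0.1821 0.0108 ang -0.19 len 0.288 3822
green x,y -0.1368 -0.0647 ang -0.089 len 0.069 68
```

View pics/a.png

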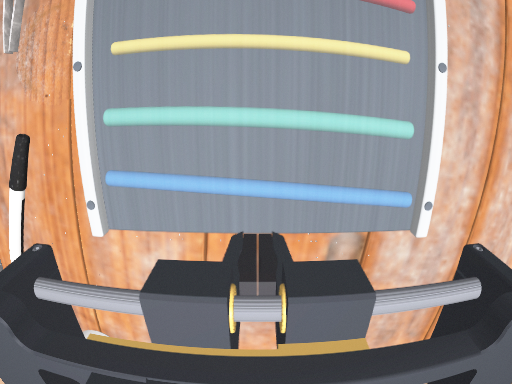

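The wrist view shows the closed fingers centred behind blue and clear of it: tip at (258,235), blue at row ~190.

```bash
python3 -m inch '-1 .002 .001 .012 0 0 0;-1 .002 .001 .012 0 0 0;-1 0 0 .008 0 0 0;-1 0 0 .002 0 0 0;-1 0 0 0 0 0 0;-1 0 0 0 0 0 0'; python3 st.py
python3 -m inch '-1 .005 0 0 0 0 0;-1 .005 0 0 0 0 0;-1 .005 0 0 0 0 0;-1 .005 0 0 0 0 0;-1 .005 0 0 0 0 0;-1 .005 0 0 0 0 0;-1 .005 0 0 0 0 0;-1 .005 0 0 0 0 0;-1 .005 0 0 0 0 0;-1 .005 0 0 0 0 0;-1 .005 0 0 0 0 0;-1 0 0 0 0 0 0'; python3 st.py b w
```

```text
clock: 4.87
tool_pos: [0.5085, -0.1104, 0.0257]
eef_rot: [0.672, 0.74, -0.0, -0.0]
contact_force: [0.6, 0.3, 0.8]
opening: 0.01
finger_force: 0.0
clk 4.87 tool stop xy -0.2007 -0.0017 z 0.0257 toolx-platex yaw 0.0006 F [0.6 0.3 0.8]
clock: 5.87
tool_pos: [0.5032, -0.054, 0.0257]
eef_rot: [0.672, 0.741, 0.0, -0.001]
contact_force: [-0.9, 0.2, -0.4]
opening: 0.008
finger_force: 0.0
clk 5.87 tool stop xy -0.1441 -0.0018 z 0.0257 toolx-platex yaw 0.0023 F [-0.9  0.2 -0.4]
red x,y -0.0394 0.0416 ang -0.09 len 0.112 67
yellow x,y -0.1319 0.0037 ang -0.212 len 0.295 6033
```

View pics/b.png

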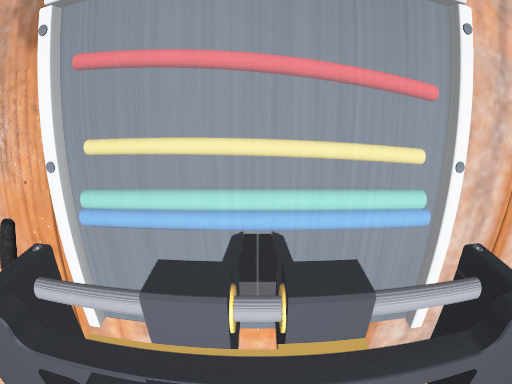

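Blue and green are gathered side by side and parallel at rows 200 and 217. Yellow is at row 150, and red at row 75 is slightly skewed. I'll lower the tip a little and continue.

```bash
python3 -m inch '-1 -.003 0 0 0 0 0;-1 0 0 .003 0 0 0;-1 .004 0 0 0 0 0;-1 .005 0 0 0 0 0;-1 .005 0 0 0 0 0;-1 .005 0 0 0 0 0;-1 .005 0 0 0 0 0;-1 .005 0 0 0 0 0;-1 .005 0 0 0 0 0;-1 .005 0 0 0 0 0;-1 .005 0 0 0 0 0;-1 .005 0 0 0 0 0;-1 .005 0 0 0 0 0;-1 .005 0 0 0 0 0;-1 .005 0 0 0 0 0;-1 .005 0 0 0 0 0;-1 .004 0 0 0 0 0;-1 .004 0 0 0 0 0;-1 0 0 0 0 0 0'; python3 st.py c w
```

```text
clock: 7.55
tool_pos: [0.4961, 0.0193, 0.0227]
eef_rot: [0.672, 0.741, 0.0, -0.0]
contact_force: [-0.4, 0.4, -0.0]
opening: 0.004
finger_force: 0.0
clk 7.55 tool stop xy -0.0704 -0.0017 z 0.0227 toolx-platex yaw 0.002 F [-0.4  0.4 -0. ]
yellow x,y -0.0301 -0.0072 ang -0.044 len 0.293 5652
```

View pics/c.png

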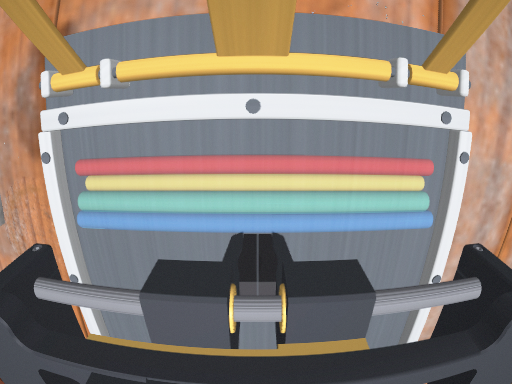

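All four are gathered and parallel (rows 165–220), with a gap of about 20 mm left to the bar at row 125.

```bash
python3 -m inch '-1 .004 0 0 0 0 0;-1 .004 0 0 0 0 0;-1 .003 0 0 0 0 0;-1 .003 0 0 0 0 0;-1 .001 0 0 0 0 0;-1 .001 0 0 0 0 0;-1 0 0 0 0 0 0'; python3 st.py
python3 -m inch '-1 .001 0 0 0 0 0;-1 .001 0 0 0 0 0;-1 0 0 0 0 0 0'|grep -E 'pos|force'
python3 -m inch '-1 .001 0 0 0 0 0;-1 0 0 0 0 0 0'|grep -E 'pos|force'; python3 st.py d w
```

```text
clock: 8.23
tool_pos: [0.4947, 0.0343, 0.0227]
eef_rot: [0.672, 0.74, 0.0, -0.0]
contact_force: [0.4, -0.5, 0.9]
opening: 0.006
finger_force: 0.0
clk 8.23 tool stop xy -0.0554 -0.0017 z 0.0227 toolx-platex yaw 0.001 F [ 0.4 -0.5  0.9]
tool_pos: [0.4944, 0.0361, 0.0227]
contact_force: [0.5, -0.4, -0.3]
finger_force: 0.1
tool_pos: [0.4944, 0.0371, 0.0227]
contact_force: [-0.6, -0.2, 0.9]
finger_force: 0.2
clk 8.65 tool stop xy -0.0525 -0.0017 z 0.0227 toolx-platex yaw 0.0007 F [-0.6 -0.2  0.9]
yellow x,y -0.0166 -0.0086 ang -0.041 len 0.292 4674
```

View pics/d.png

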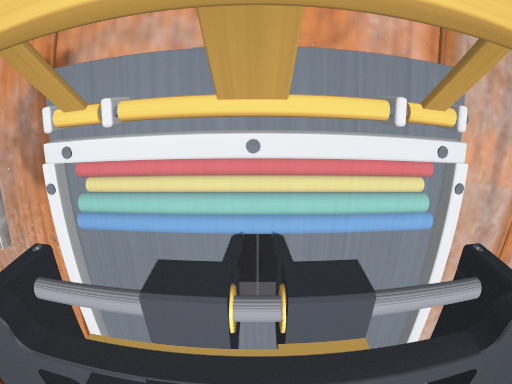

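The red cane is now nearly at the bar (row 163). I'll continue in millimetre steps until a force shows.

```bash
for i in 1; do python3 -m inch '-1 .001 0 0 0 0 0;-1 .001 0 0 0 0 0;-1 0 0 0 0 0 0'|grep -E 'pos|t_force'; done
python3 -m inch '-1 .001 0 0 0 0 0;-1 0 0 0 0 0 0'|grep -E 'pos|t_force'
python3 -m inch '-1 .001 0 0 0 0 0;-1 0 0 0 0 0 0'|grep -E 'pos|t_force'; python3 st.py
```

```text
tool_pos: [0.4943, 0.0379, 0.0227]
contact_force: [1.1, -2.4, -0.6]
tool_pos: [0.4943, 0.038, 0.0227]
contact_force: [0.6, -6.2, 0.1]
tool_pos: [0.4942, 0.038, 0.0228]
contact_force: [1.0, -8.2, 0.0]
clk 9.33 tool stop xy -0.0516 -0.0017 z 0.0228 toolx-platex yaw -0.0026 F [ 1.  -8.2  0. ]
```

The stack is seated: force rose to 8 N at finger front x ≈ −42.6 mm, which matches the 42 mm stack. Now I'll back off, rise and cross behind the keeper. I'll also estimate the keeper angle from the first top image.

```bash
python3 -m inch '-1 -.004 0 0 0 0 0;-1 -.008 0 0 0 0 0;-1 0 0 -.03 0 0 0;-1 0 0 -.03 0 0 0;-1 0 0 -.03 0 0 0;-1 0 0 -.03 0 0 0;-1 0 0 -.03 0 0 0;-1 0 0 -.03 0 0 0;-1 0 0 0 0 0 0;-1 0 0 0 0 0 0'; python3 st.py e w
python3 - <<'E'
from h import *
f=np.load('fr.npz');O,x,y=f['O'],f['x'],f['y']
p=np.load('top0.npz')['p'];hsv=cv2.cvtColor(p,cv2.COLOR_RGB2HSV)
m=((hsv[...,0]>15)&(hsv[...,0]<28)&(hsv[...,1]>120)&(hsv[...,2]>150));m[:,:180]=0;m[:,212:]=0;m[:150]=0;m[236:]=0
row=192;us=np.where(m[row])[0];print('row cols',us)
row=215;print(np.where(m[row])[0])
V=np.where(m[160:225]);u0=np.array([np.where(m[v])[0].min() for v in range(165,222)])
for th in(1.57,1.8,2,2.15,2.3):
    # rearmost edge of bar (radius 78.5, outer face)
    rx=.025-.0785*np.cos(th)+.004*np.sin(th);rz=.028+.0785*np.sin(th)+.004*np.cos(th)
    P=cast('top',np.c_[u0,np.arange(165,222)],rz)[:,:2]
    print(th,'pred x',rx.round(4),'seen',np.median((P-O)@x).round(4))
E
```

```text
clock: 10.17
tool_pos: [0.496, 0.0295, 0.2041]
eef_rot: [0.672, 0.741, 0.002, 0.001]
contact_force: [0.6, 0.2, 0.3]
opening: 0.004
finger_force: 0.0
clk 10.17 tool stop xy -0.0603 -0.0026 z 0.2041 toolx-platex yaw 0.0015 F [0.6 0.2 0.3]
yellow x,y -0.0187 -0.0083 ang -0.21 len 0.288 4512
row cols [187 188 189 190 191 192 193 194 197 198 199 200 201 202 203 204 205 206
 207]
[189 190 191 192 193 194 195 196 208 209 210]
1.57 pred x 0.0289 seen 0.0661
1.8 pred x 0.0467 seen 0.0664
2 pred x 0.0613 seen 0.0671
2.15 pred x 0.0713 seen 0.0678
2.3 pred x 0.0803 seen 0.0686
```

View pics/e.png

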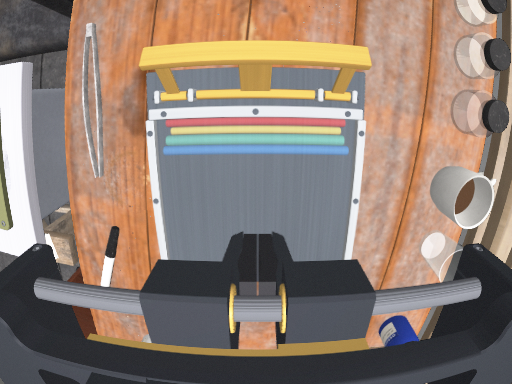

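The wrist view shows all four canes tight against the bar (rows 122–150), with the keeper standing back at θ≈2.09. Its rearmost edge is at x≈+67 mm.

```bash
python3 -m inch '-1 .0155 0 0 0 0 0;-1 .0155 0 0 0 0 0;-1 .0155 0 0 0 0 0;-1 .0155 0 0 0 0 0;-1 .0155 0 0 0 0 0;-1 .0155 0 0 0 0 0;-1 .0155 0 0 0 0 0;-1 .0155 0 0 0 0 0;-1 .0155 0 0 0 0 0;-1 .0155 0 0 0 0 0;-1 0 0 0 0 0 0;-1 0 0 .025 0 0 0;-1 0 0 .025 0 0 0;-1 0 0 .025 0 0 0;-1 0 0 .025 0 0 0;-1 0 0 .023 0 0 0;-1 0 0 0 0 0 0'; python3 st.py
python3 -m inch '-1 -.005 0 0 0 0 0;-1 -.005 0 0 0 0 0;-1 -.005 0 0 0 0 0;-1 -.004 0 0 0 0 0;-1 -.004 0 0 0 0 0;-1 -.004 0 0 0 0 0;-1 -.004 0 0 0 0 0;-1 0 0 0 0 0 0'; python3 st.py
```

```text
clock: 11.68
tool_pos: [0.4774, 0.1811, 0.0754]
eef_rot: [0.673, 0.74, -0.004, -0.002]
contact_force: [0.1, -0.1, 0.7]
opening: 0.006
finger_force: 0.0
clk 11.68 tool stop xy 0.0924 0.0015 z 0.0754 toolx-platex yaw -0.0002 F [ 0.1 -0.1  0.7]
clock: 12.35
tool_pos: [0.4838, 0.1512, 0.0801]
eef_rot: [0.673, 0.74, 0.0, 0.001]
contact_force: [0.4, 1.7, 1.2]
opening: 0.006
finger_force: 0.5
clk 12.35 tool stop xy 0.0621 -0.002 z 0.0801 toolx-platex yaw -0.0008 F [0.4 1.7 1.2]
```

```bash
python3 -m inch '-1 -.004 0 0 0 0 0;-1 -.004 0 0 0 0 0;-1 -.004 0 0 0 0 0;-1 -.004 0 0 0 0 0;-1 -.004 0 0 0 0 0;-1 -.004 0 0 0 0 0;-1 -.004 0 0 0 0 0;-1 -.004 0 .0003 0 0 0;-1 -.004 0 .0005 0 0 0;-1 -.004 0 .0005 0 0 0;-1 0 0 0 0 0 0'; python3 st.py
python3 -m inch '-1 -.004 0 .001 0 0 0;-1 -.004 0 .001 0 0 0;-1 -.004 0 .0013 0 0 0;-1 -.004 0 .0017 0 0 0;-1 0 0 0 0 0 0'; python3 st.py f w
```

```text
clock: 13.27
tool_pos: [0.4871, 0.1114, 0.0782]
eef_rot: [0.673, 0.74, -0.0, 0.0]
contact_force: [0.3, 1.1, -0.7]
opening: 0.008
finger_force: 0.5
clk 13.27 tool stop xy 0.0221 -0.0015 z 0.0782 toolx-platex yaw -0.0008 F [ 0.3  1.1 -0.7]
clock: 13.68
tool_pos: [0.4888, 0.0951, 0.0731]
eef_rot: [0.673, 0.74, -0.0, 0.0]
contact_force: [0.2, 0.5, 0.9]
opening: 0.005
finger_force: 0.4
clk 13.68 tool stop xy 0.0058 -0.0017 z 0.0731 toolx-platex yaw -0.0011 F [0.2 0.5 0.9]
red x,y -0.0066 0.0937 ang 0.189 len 0.012 11
yellow x,y 0.0299 0.0364 ang 0.118 len 0.193 874
green x,y -0.0252 0.094 ang 0.427 len 0.013 17
blue x,y -0.0361 0.0974 ang -0.057 len 0.016 27
```

View pics/f.png

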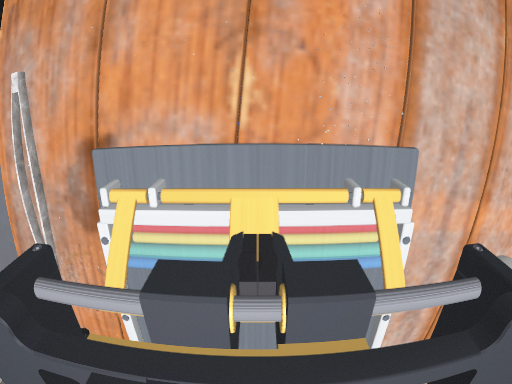

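The keeper is over and coming down at about 0.75 rad, with the straps in front of the fingers. I'll continue down the arc.

```bash
python3 -m inch '-1 -.0042 0 .0037 0 0 0;-1 -.0042 0 .0037 0 0 0;-1 -.0042 0 .004 0 0 0;-1 -.003 0 .004 0 0 0;-1 -.003 0 .004 0 0 0;-1 -.002 0 .004 0 0 0;-1 0 0 0 0 0 0'; python3 st.py
python3 -m inch '-1 -.001 0 .002 0 0 0;-1 -.001 0 .002 0 0 0;-1 0 0 0 0 0 0'; python3 st.py
```

```text
clock: 14.37
tool_pos: [0.4903, 0.0751, 0.0492]
eef_rot: [0.673, 0.74, -0.001, -0.0]
contact_force: [-0.8, 0.2, 0.3]
opening: 0.003
finger_force: 0.0
clk 14.37 tool stop xy -0.0143 -0.0013 z 0.0492 toolx-platex yaw -0.0006 F [-0.8  0.2  0.3]
clock: 14.62
tool_pos: [0.4907, 0.074, 0.0457]
eef_rot: [0.672, 0.74, -0.0, -0.0]
contact_force: [0.1, 0.2, 0.3]
opening: 0.006
finger_force: 0.0
clk 14.62 tool stop xy -0.0155 -0.0016 z 0.0457 toolx-platex yaw 0.0004 F [0.1 0.2 0.3]
```

```bash
python3 -m inch '-1 0 0 -.012 0 0 0;-1 -.008 0 0 0 0 0;-1 -.0075 0 0 0 0 0;-1 0 0 .004 0 0 0;-1 0 0 .004 0 0 0;-1 0 0 .003 0 0 0;-1 0 0 .001 0 0 0;-1 0 0 .001 0 0 0;-1 0 0 0 0 0 0'; python3 st.py
python3 -m inch '-1 0 0 .001 0 0 0;-1 0 0 .001 0 0 0;-1 0 0 0 0 0 0'|grep -E 'pos|t_force'
python3 -m inch '-1 0 0 .001 0 0 0;-1 0 0 0 0 0 0'|grep -E 'pos|t_force'; python3 st.py
```

```text
clock: 15.37
tool_pos: [0.492, 0.0589, 0.0446]
eef_rot: [0.672, 0.74, -0.0, -0.0]
contact_force: [-0.0, 0.0, -0.7]
opening: 0.005
finger_force: 0.0
clk 15.37 tool stop xy -0.0306 -0.0014 z 0.0446 toolx-platex yaw 0.0009 F [-0.   0.  -0.7]
tool_pos: [0.4922, 0.059, 0.0434]
contact_force: [-1.2, 0.4, 4.6]
tool_pos: [0.4922, 0.059, 0.0433]
contact_force: [-2.0, -0.4, 15.3]
clk 15.78 tool stop xy -0.0306 -0.0016 z 0.0433 toolx-platex yaw 0.0007 F [-2.  -0.4 15.3]
```

It came to a firm stop at the shut height: TCP z 43.3 mm against 43 expected, at 15 N. I'll retreat and verify.

```bash
python3 -m inch '-1 0 0 -.01 0 0 0;-1 0 0 -.03 0 0 0;-1 0 0 -.03 0 0 0;-1 0 0 -.03 0 0 0;-1 0 0 -.03 0 0 0;-1 -.03 0 -.02 0 0 0;-1 -.03 0 0 0 0 0;-1 -.03 0 0 0 0 0;-1 -.02 0 0 0 0 0;-1 0 0 0 0 0 0;-1 0 0 0 0 0 0'; python3 st.py g w
```

```text
clock: 16.7
tool_pos: [0.5027, -0.0516, 0.1922]
eef_rot: [0.673, 0.739, 0.0, 0.0]
contact_force: [-0.1, 0.4, 0.3]
opening: 0.01
finger_force: 0.0
clk 16.7 tool stop xy -0.1416 -0.0015 z 0.1922 toolx-platex yaw -0.0019 F [-0.1  0.4  0.3]
yellow x,y -0.1242 0.0026 ang -0.352 len 0.322 7811
```

View pics/g.png

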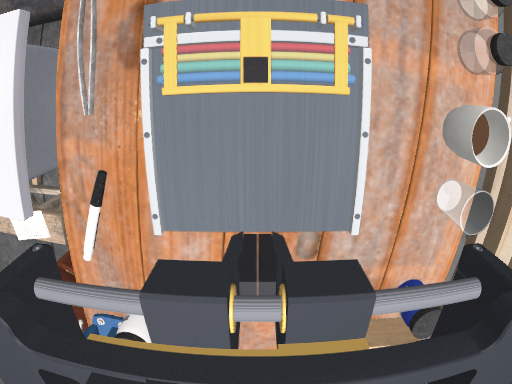

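The keeper lies shut with its bar (row 90) behind blue, and all four canes are parallel under it (rows 45–78). The arm is clear, so I'm handing in.

```bash
python3 -c "
from plant import r
print(r.finish_job())"
```

```text
the job is handed in; nothing more can be done
None
```

I swept all four canes against the stop bar and pressed the keeper shut behind the last one. The final wrist image shows it closed with the canes parallel under it; I handed the job in at about 17 s, but the hand-in returned no verdict.

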